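# Valve body from tray pocket into the leak-test cradle

### The job

Take the black valve body out of its tight tray pocket by its brass stem, lifting it straight up and level, set it down upright on the rubber mat and let go. Then take it again by its tail and slide it nose first, level, under the clear guard of the leak-test cradle until it meets the test probe, and press the probe in to about the middle of its 15 mm stroke (not to its end), then let go and move clear. Never tip the valve over or drop it, and leave the other tools and parts where they are.

Things in the scene. Friction and masses are not known exactly. Their poses are not given: they have to be found in the camera images.
- valve: Valve body, a bar 150 long (x) x 34 wide x 26 high mm, about 0.16 kg. Black, the last 35 mm at the nose (+x end) steel, its tip 26 mm wide. A square brass stem stands on top near the nose. Origin: centre of the underside; x to the nose, z up. Centre of mass about 30 mm from the middle towards the nose. It starts in a long tray pocket, top flush with the tray: only the stem can be gripped.
- valve_stem (a point): Centre of the top of the valve's brass stem: 16 x 16 mm, sides along the valve's x and y, standing 28 mm above the valve's top (stem top 54 mm above the valve's underside), centred 38 mm from the middle towards the nose.
- valve_tail (a point): Point on the top of the valve body (26 mm above its underside), 22 mm from the tail end: where to grip it across its 34 mm width for the cradle.
- tray: Fixed aluminium tray, grey insert, 206 x 206 mm, top 42 mm above the bench (rim 2 mm higher). Origin: on the bench under its centre. Two long pockets along x, 153 x 37 mm, 26 deep (floor z = 16 mm), at y = -60 and 0: valve in one (nose to +x), spanner in the other. Its slide runs under a beech shelf, top 90 mm above the bench, 200 to 330 mm from the tray centre along +x.
- mat: Fixed black rubber mat, 190 (x) x 120 (y) x 3 mm, flat on the bench. Origin: centre of its underside.
- cradle: Fixed leak-test cradle. Origin: on the bench under the middle of its mouth; x points in, z up. Blue pedestal, top 30 mm above the bench, x = 0 to 105 mm; channel 39 mm wide, flared just before the mouth; clear roof 92 to 97 mm above the bench: the stem passes under, no gripper does. The probe's face waits somewhere from x = 60 to 72 mm, not given: feel for it.
- cradle_mouth (a point): Middle of the mouth's lower edge, on the pedestal's top (30 mm above the bench). Before the mouth nothing lies under the valve's tail: it overhangs freely, while the heavy nose end rests on the pedestal.
- probe (a joint): Travel of the test probe, m: 0 untouched, grows as the valve's nose presses it along the cradle's +x, hard end at 0.015. It yields at about 6 N all along, has no spring, stays where it is left. Round black face 24 mm wide, centred 43 mm above the bench; its rod with a red band comes farther out of the grey block behind as it is pressed.
- spanner: Steel crescent spanner, about 130 mm long, lying low in the other long pocket. Leave alone.
- cover: Pale blue round exhaust cover, 48 mm wide, 16 mm high, in a round tray pocket. Leave alone.
- orifice: Brass orifice, 22 mm wide, 18 mm high, in the small round tray pocket. Leave alone.
- jar: Amber grease jar, 56 mm wide, 60 mm high, on the bench. Leave alone.
- driver: Screwdriver, 190 mm long, lying on the bench. Leave alone.
- cup: Small steel bowl, 80 mm wide, 35 mm high, on the bench. Leave alone.
Things that resemble listed ones, but are neither listed nor needed, are in the scene too. What is shaped like the valve but green is not meant. There is more than one size of the mat; the job needs the larger.

How it is judged:
On the way, in this order (a step that is already met when the one before it is completed fails the run):
1. the valve is lifted level, clear of its pocket (underside at least 5 mm above the tray's top) (z of valve in the frame of tray above 0.047 m and angle between valve's own z axis and vertical below 0.25 rad), for 0.1 s.
2. the valve lies upright and at rest on the mat (its middle over the mat), the fingers off it (x of valve in the frame of mat between -0.085 and 0.085 m and y of valve in the frame of mat between -0.056 and 0.056 m and z of valve in the frame of mat below 0.007 m and angle between valve's own z axis and vertical below 0.06 rad and linear speed of valve below 0.02 m/s and contact force between valve and the fingers below 0.05 N), for 0.2 s.
At the end, for the whole second after the job is handed in: The valve rests level (within 4.5 degrees) on the cradle's pedestal, nose inward along the channel (within 7 degrees), its stem under the guard, its middle from 25 mm before the mouth to 15 mm inside it; the test probe is pressed in 3 to 12 mm; valve released and at rest (x of valve in the frame of cradle between -0.025 and 0.015 m and y of valve in the frame of cradle between -0.01 and 0.01 m and z of valve in the frame of cradle between 0.027 and 0.034 m and angle between valve's own z axis and vertical below 0.08 rad and angle between the x axis of valve and the x axis of cradle, either way round below 0.13 rad and x of valve_stem in the frame of cradle above 0.01 m and value of joint probe between 0.003 and 0.012 m and linear speed of valve below 0.02 m/s); the robot touches nothing.
It fails at once if the valve is tipped by more than 35 degrees (angle between valve's own z axis and vertical above 0.61 rad).
It fails at once if the test probe is pressed to its end (more than 13 mm) (value of joint probe above 0.013 m).
It fails at once if the valve is dropped (falls freely, touched by nothing, faster than 0.5 m/s: more than about 13 mm) (contact force between valve and anything else below 0.01 N and contact force between valve and the fingers below 0.01 N and linear speed of valve above 0.5 m/s).
It fails at once if the spanner, exhaust cover, orifice, jar, screwdriver or bowl is moved by more than 25 mm (distance of any of spanner, cover, orifice, jar, driver, cup from where it was at the start of the episode above 0.025 m).
It also fails if it takes over 64 s, if anything falls off the work surface, if the arm or the gripper's body presses on something with over 40 N, if the wrist force passes 120 N, or if a joint passes its speed limit or range.

### The arm

A 7-joint arm with a two-finger parallel gripper is mounted at the origin on the work surface. World frame = base frame: x ahead of the robot, y to its left, z up, the work surface at z = 0. Lengths are in m, angles in rad, forces in N, time in s.
With the tool pointing down it reaches from about 0.425 to 0.95 m from the base axis. Payload 4.7 kg.
Tool frame: the origin (TCP) lies between the finger pads; the fingertips stand 25 mm ahead of it and the grasp point (between the pads) lies 6 mm ahead of it; x points along the fingers, z is the direction in which the jaws open and shut, and the axes are right-handed (so a half turn about x gives the same grasp; the last joint's range is limited). The gripper opens to 85 mm and grips with 20 to 120 N. Pads are 22 mm wide; open, the fingers measure 114 mm over their backs; the gripper's body (76 mm by 85 mm) begins 54 mm behind the grasp point. The pads swing forward as they close: fully open they stand 13 mm farther back than shut.
Start: joints at [-1.259, 0.469, -0.049, 1.532, 0.024, 1.141, -0.082], TCP at [0.226, 0.636, 0.222] pointing down, gripper open.
Joint ranges: [-2.59, 2.59], [-0.33, 1.99], [-1.39, 1.29], [0.1, 2.45], [-1.04, 4.18], [0.21, 1.99], [-2.66, 2.66]. Speed limits (rad/s): [2.57, 2.57, 3.14, 3.14, 3.14, 3.14, 3.14].

### API

Orientations are given as a 3x3 rotation matrix whose columns are the frame's x, y, z axes.
In Python, from rig import * gives the robot as it stands. Calls block until the motion is done:
- movep(position, orientation): joint-space move of the TCP to a pose.
- move_l(position, attitude=None, feed=0.15, until_force=None): straight line of the TCP; attitude=None keeps the orientation; feed is the mean speed in m/s. With until_force (N) it stops when the force on the tool has changed by that much, and returns True; else False.
- move_joints(angles): joint-space move.
- command_gripper(opening, newtons=None): finger opening in m; newtons is the grip in N (None keeps the last); returns when the fingers have stopped.
- sleep(seconds).
- inverse_kinematics(position, orientation): joint angles nearest the present ones, or None.
- sense(): the state.
- camera(name): name is "side" or "top"; returns (picture, depth): 420x560x3 uint8, red, green, blue; 420x560 float32, m along the optical axis (not along the pixel's ray), 0 where there is no reading.
- camera_params(name): a dict with "K" (3x3 intrinsics, pixels), "position" and "rotation" of the camera in the world. Camera axes: x right, y down, z forward; pixel columns grow to the right and rows downward; lengths in m; the calibration is good to about 2 mm. A picture is of the moment at which its call begins. camera_params takes no time and is no camera call.
A pose or a line that the arm cannot do raises Unreachable and nothing moves.
- finish_job(): hands the job in, once; it reports no verdict.
The state is a dict: "time_s": time; "joint_pos": joint angles; "qd": joint speeds; "joint_efforts": joint torques, N m; "position": TCP position; "tcp_rot": TCP orientation; "wrist_force": force on the tool from outside, world axes, zero at the start; "ft_torque": the same for the moment, N m; "finger_gap": finger opening in m.
Only numpy, scipy, OpenCV 4.12 (cv2) and the standard library are available. Lean on these libraries where they do the work, as an engineer would, in place of code of your own. Each camera call takes 0.05 s, during which the arm holds its last target.

## Working session

There is one attempt and no reset: what is moved stays moved. The work goes in short steps, each a Python script; the robot and the scene stay as the last script left them, time stands still between calls to the robot, and variables do not carry over. Pictures are saved under pics/ and viewed, and the job is handed in when it is done.

```bash
ls; mkdir -p pics
python3 - <<'E'
from rig import *
import cv2,numpy as np
s=sense();print(s)
for n in("side","top"):
    p,d=camera(n);cv2.imwrite(f"pics/{n}0.png",p[:,:,::-1]);np.save(f"{n}0.npy",d);print(n,camera_params(n))
    np.save(f"{n}0rgb.npy",p)
E
```

```text
pics
{'time_s': 0.0, 'joint_pos': array([-1.25888438,  0.46942917, -0.04857452,  1.53371673,  0.02409618,
        1.14100923, -0.08229977]), 'qd': array([ 0.00125028,  0.00161086, -0.00115941, -0.00167889,  0.00079353,
       -0.00063416,  0.00073793]), 'joint_efforts': array([ 9.82521669e-04, -5.10318160e+01, -4.60236927e-02, -2.37697846e+01,
        1.07225191e-02,  7.71277933e-03,  2.80237794e-05]), 'position': array([0.22541611, 0.63559346, 0.22096   ]), 'tcp_rot': array([[-5.84848499e-04, -9.42487794e-01,  3.34240057e-01],
       [-1.88854474e-03,  3.34240559e-01,  9.42485905e-01],
       [-9.99998046e-01, -8.00158345e-05, -1.97541045e-03]]), 'wrist_force': array([-0.27150109, -0.35095134, -0.77177755]), 'ft_torque': array([-0.004869  ,  0.09734643, -0.04002791]), 'finger_gap': 0.08542391605737669}
side {'K': array([[545.91288739,   0.        , 280.28793691],
       [  0.        , 545.91288739, 210.79313769],
       [  0.        ,   0.        ,   1.        ]]), 'position': array([-0.37295254, -1.33458813,  1.14698809]), 'rotation': array([[ 0.8518821 , -0.29274797,  0.43427586],
       [-0.52370742, -0.48443906,  0.70074912],
       [ 0.00523731, -0.82438912, -0.56599924]])}
top {'K': array([[454.2292144 ,   0.        , 281.57318113],
       [  0.        , 454.2292144 , 206.73264005],
       [  0.        ,   0.        ,   1.        ]]), 'position': array([0.37380917, 0.01257189, 1.32137638]), 'rotation': array([[-0.02539373, -0.99599511,  0.08572574],
       [-0.99967232,  0.02502328, -0.00539326],
       [ 0.00322653, -0.0858346 , -0.99630418]])}
```

View pics/side0.png

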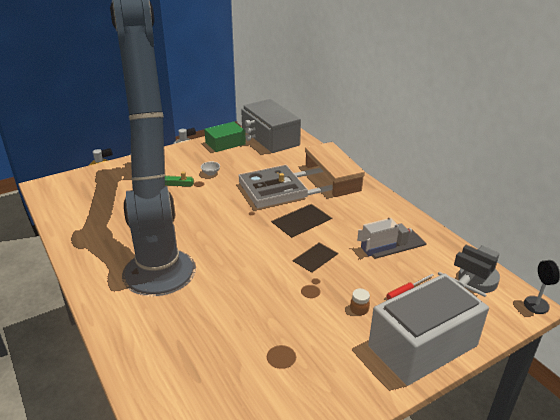

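View pics/top0.png

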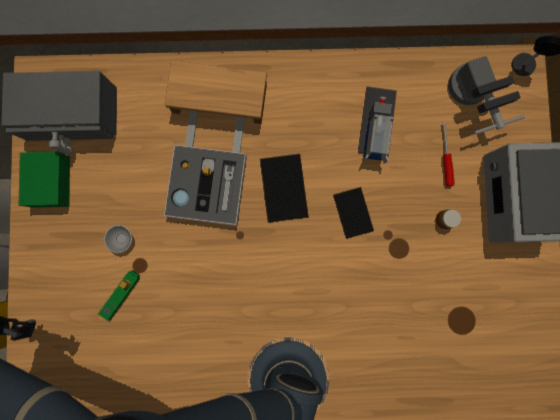

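Top view: the tray is at (206,185), the large mat at (284,188), a smaller mat at (353,212) and the cradle at (378,125). The green look-alike is at (119,297). I'll enlarge these next.

Run:
```python
import cv2
a=cv2.imread("pics/top0.png")
cv2.imwrite("pics/tray_c.png",cv2.resize(a[140:230,160:260],None,fx=6,fy=6,interpolation=cv2.INTER_CUBIC))
cv2.imwrite("pics/crad_c.png",cv2.resize(a[80:170,340:420],None,fx=6,fy=6,interpolation=cv2.INTER_CUBIC))
b=cv2.imread("pics/side0.png")
cv2.imwrite("pics/side_c.png",cv2.resize(b[135:265,230:440],None,fx=3.8,fy=3.8,interpolation=cv2.INTER_CUBIC))
```

```text
(no output)
```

View pics/tray_c.png

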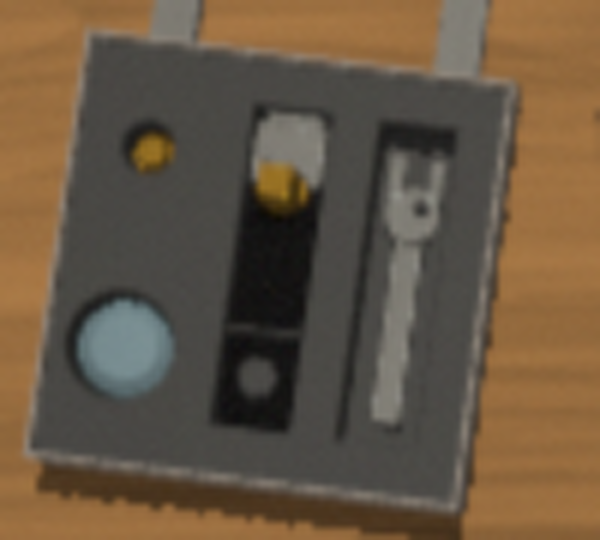

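View pics/crad_c.png

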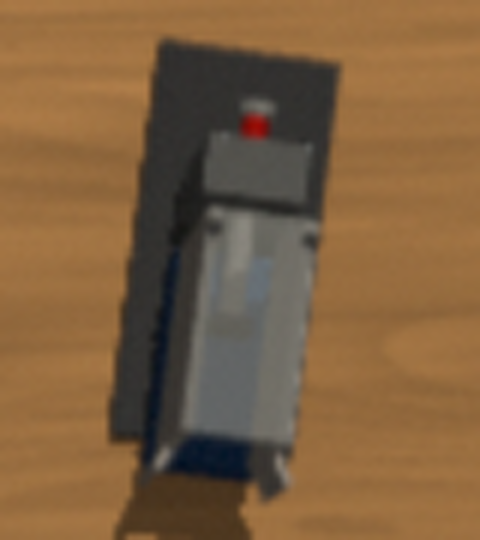

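View pics/side_c.png

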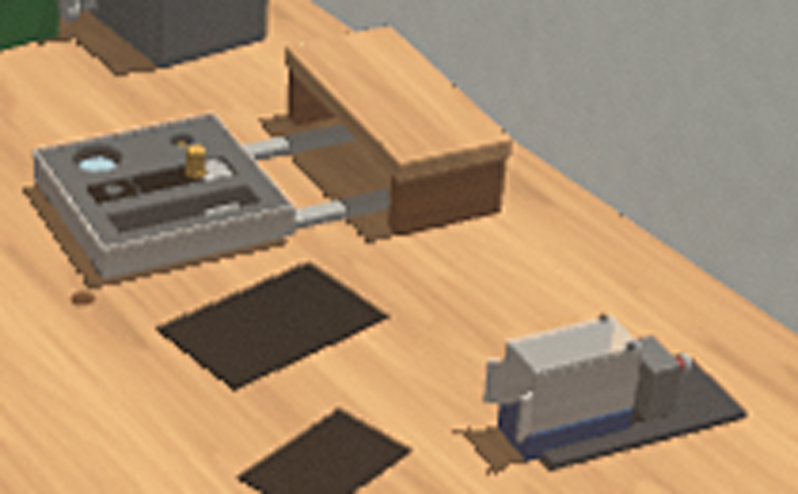

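```bash
cat > h.py <<'E'
import numpy as np,cv2
from rig import *
def ray(n,u,v,z):
    c=camera_params(n);d=c['rotation']@np.linalg.inv(c['K'])@np.array([u,v,1.]);p=c['position'];return p+d*(z-p[2])/d[2]
def cloud(n,d):
    c=camera_params(n);v,u=np.mgrid[:420,:560];r=np.stack([u,v,np.ones_like(u)],-1)@np.linalg.inv(c['K']).T
    return (r*d[...,None])@c['rotation'].T+c['position']
def crop(X,Y,u0,v0,f): return (X+.5)/f-.5+u0,(Y+.5)/f-.5+v0
def att(yaw): # tool down; jaw axis z at yaw in world
    x=np.array([0,0,-1.]);z=np.array([np.cos(yaw),np.sin(yaw),0]);return np.stack([x,np.cross(z,x),z],1)
E
python3 - <<'E'
from h import *
T=[(90,33),(518,82),(460,512),(28,455)]
P=np.array([ray('top',*crop(*t,160,140,6),.044) for t in T]);print('tray',P.round(4),P.mean(0).round(4))
for n,a,b in(('tail->nose axis L',0,3),('R',1,2),):
    d=P[a]-P[b];print(np.degrees(np.arctan2(d[1],d[0])),np.linalg.norm(d))
for a,b in((0,1),(3,2)):
    d=P[a]-P[b];print(np.degrees(np.arctan2(d[1],d[0]))-90,np.linalg.norm(d))
V=[(250,105),(333,118),(290,432),(212,422)]
Q=np.array([ray('top',*crop(*t,160,140,6),.042) for t in V]);print('pocket',Q.round(4),Q.mean(0).round(4))
# cradle base plate corners / roof
for nm in('top','side'):
    d=np.load(nm+'0.npy');c=cloud(nm,d)
    m=(np.abs(c[...,0]-P.mean(0)[0])<.1)&(np.abs(c[...,1]-P.mean(0)[1])<.1)&(c[...,2]>.056)&(c[...,2]<.085)
    q=c[m];print(nm,'stem',len(q),q.mean(0),q.min(0),q.max(0))
    mm=m&(c[...,2]>.066);print(c[mm].round(4))
# mat
a=np.load('top0rgb.npy')
img=cv2.resize(a[145:230,250:320],None,fx=7,fy=7,interpolation=cv2.INTER_CUBIC);cv2.imwrite('pics/mat_c.png',img[:,:,::-1])
g=(a.max(2)<45).astype(np.uint8);
k,l,st,ce=cv2.connectedComponentsWithStats(g)
for i in range(1,k):
    if 500<st[i,4]<4000:
        cs=cv2.findContours((l==i).astype(np.uint8),0,2)[0][0];r=cv2.minAreaRect(cs);bp=cv2.boxPoints(r)
        w=np.array([ray('top',*p,.003) for p in bp]);print(st[i],w.round(3)[:,:2].tolist(),w.mean(0).round(4))
print(sense()['time_s'])
E
```

```text
tray [[0.6679 0.3064 0.044 ]
 [0.6393 0.1034 0.044 ]
 [0.4356 0.1344 0.044 ]
 [0.4675 0.3365 0.044 ]] [0.5526 0.2202 0.044 ]
-8.54297482915474 0.20268443198061423
-8.650211231573216 0.20598594083805413
-8.035754856095735 0.20503052257734328
-8.959058696461412 0.2046423557638166
pocket [[0.6317 0.2311 0.042 ]
 [0.6245 0.1917 0.042 ]
 [0.4754 0.2139 0.042 ]
 [0.481  0.2505 0.042 ]] [0.5532 0.2218 0.042 ]
top stem 40 [0.59061357 0.21444813 0.06801378] [0.58249167 0.20683327 0.05713947] [0.59908225 0.22237626 0.07394959]
[[0.5983 0.222  0.068 ]
 [0.5981 0.2191 0.0688]
 [0.5978 0.216  0.0706]
 [0.5976 0.2132 0.0708]
 [0.5956 0.2221 0.0678]
 [0.595  0.2188 0.0708]
 [0.5952 0.2163 0.0693]
 [0.5951 0.2135 0.069 ]
 [0.5943 0.2101 0.0735]
 [0.5948 0.2078 0.0702]
 [0.5922 0.2216 0.071 ]
 [0.5925 0.2191 0.069 ]
 [0.5924 0.2136 0.0688]
 [0.5916 0.2102 0.0727]
 [0.5922 0.208  0.0688]
 [0.5901 0.2224 0.0665]
 [0.5897 0.2193 0.0684]
 [0.5887 0.2156 0.0739]
 [0.5896 0.2137 0.0683]
 [0.5899 0.2085 0.0662]
 [0.5863 0.2214 0.0723]
 [0.5869 0.2192 0.0689]
 [0.5862 0.2159 0.0722]
 [0.586  0.213  0.0729]
 
[... 861 characters left out ...]
74] [[0.629, 0.066], [0.642, -0.05], [0.457, -0.069], [0.445, 0.046]] [ 0.5432 -0.0017  0.003 ]
[ 334  188   39   50 1242] [[0.517, -0.146], [0.539, -0.225], [0.413, -0.258], [0.392, -0.179]] [ 0.4653 -0.202   0.003 ]
[ 240  356   83   64 2307] [[-0.018, 0.15], [0.09, -0.022], [-0.072, -0.128], [-0.177, 0.042]] [-0.0444  0.0106  0.003 ]
[  0 359  53  47 767] [[-0.001, 0.85], [0.077, 0.811], [0.001, 0.663], [-0.076, 0.702]] [1.000e-04 7.566e-01 3.000e-03]
[ 46 390  53  30 723] [[-0.036, 0.688], [0.005, 0.654], [-0.092, 0.533], [-0.132, 0.566]] [-0.0635  0.6103  0.003 ]
[ 101  396  150   24 1823] [[-0.033, 0.526], [-0.044, 0.108], [-0.107, 0.109], [-0.096, 0.525]] [-0.0701  0.317   0.003 ]
0.1
```

Run:
```python
from h import *
# cradle via depth
for nm in('top','side'):
    d=np.load(nm+'0.npy');c=cloud(nm,d)
    for lo,hi in((.085,.105),(.004,.02),(.025,.035)):
        m=(c[...,0]>.5)&(c[...,0]<.85)&(np.abs(c[...,1]+.22)<.14)&(c[...,2]>lo)&(c[...,2]<hi)
        q=c[m]
        if len(q)<5: print(nm,lo,len(q));continue
        r=cv2.minAreaRect(q[:,:2].astype(np.float32)*1000);print(nm,lo,len(q),r,np.median(q[:,2]),cv2.boxPoints(r).round(1).tolist())
```

```text
top 0.085 728 ((674.79248046875, -272.98138427734375), (53.124420166015625, 106.53327941894531), 80.88887023925781) 0.09579305554463469 [[618.0, -290.79998779296875], [723.2000122070312, -307.6000061035156], [731.5999755859375, -255.1999969482422], [626.4000244140625, -238.3000030517578]]
top 0.004 1139 ((674.8250122070312, -219.3185272216797), (278.072998046875, 348.30810546875), 89.77706909179688) 0.006732605579197193 [[500.1000061035156, -357.70001220703125], [848.4000244140625, -359.0], [849.5, -81.0], [501.20001220703125, -79.5999984741211]]
top 0.025 115 ((684.8511352539062, -250.42623901367188), (173.34906005859375, 57.107208251953125), 9.174633979797363) 0.029483671150444923 [[594.7000122070312, -236.10000610351562], [603.7999877929688, -292.3999938964844], [775.0, -264.79998779296875], [765.9000244140625, -208.39999389648438]]
side 0.085 374 ((673.4583129882812, -273.5479431152344), (60.93446350097656, 111.79904174804688), 79.56399536132812) 0.09572540535696383 [[613.0, -293.3999938964844], [722.9000244140625, -313.6000061035156], [734.0, -253.6999969482422], [624.0, -233.5]]
side 0.004 646 ((674.7933959960938, -218.59014892578125), (349.33306884765625, 275.1402282714844), 0.368081659078598) 0.007296072934948272 [[499.20001220703125, -82.0999984741211], [501.0, -357.29998779296875], [850.2999877929688, -355.0], [848.5999755859375, -79.9000015258789]]
side 0.025 138 ((683.1885986328125, -291.3389892578125), (61.966373443603516, 171.02183532714844), 68.92069244384766) 0.03039354785756887 [[592.2999877929688, -289.5], [751.7999877929688, -351.0], [774.0999755859375, -293.20001220703125], [614.5, -231.6999969482422]]
```

Candidates for the valve: the black body with a brass stem in the tray's middle pocket (204,184) is the right one. The green body at (119,297) is the decoy and the spanner at (228,187) is a different part. For the mat, the larger is at (284,188) and the smaller at (353,212). The tray crop confirms black body, steel nose to +x and brass stem, and depth puts the stem at (0.590, 0.2145).

Run:
```python
from h import *
Y=np.radians
for nm,p,ys in(('stem',[.5903,.2145,.13],(-8.6,171.4,81.4,-98.6)),('stemmat',[.58,-.005,.1],(-9,171)),('tail',[.49,.009,.1],(81,-99)),('crad',[.53,-.249,.1],(81,-99))):
    for y in ys:
        q=inverse_kinematics(np.array(p),att(Y(y)));print(nm,y,None if q is None else np.round(q,2))
import cv2
b=cv2.imread("pics/side0.png")
cv2.imwrite("pics/crs_c.png",cv2.resize(b[210:265,345:430],None,fx=9,fy=9,interpolation=cv2.INTER_CUBIC))
```

```text
stem -8.6 [-0.73  0.51  0.43  1.76 -0.26  0.93 -0.34]
stem 171.4 [-0.25  0.49 -0.23  1.73  0.13  0.93  2.46]
stem 81.4 [-0.5   0.48  0.11  1.75 -0.06  0.92  1.06]
stem -98.6 [-0.88  0.55  0.65  1.77 -0.4   0.96 -1.78]
stemmat -9 [-0.46  0.49  0.53  1.91 -0.33  0.83  0.08]
stemmat 171 [ 0.73  0.78 -1.18  1.84  0.81  1.11  2.23]
tail 81 [-0.38  0.33  0.33  2.1  -0.16  0.73  1.47]
tail -99 [-0.79  0.44  0.87  2.12 -0.47  0.79 -1.35]
crad 81 [-0.13  0.53  0.67  1.9  -0.43  0.86  2.18]
crad -99 [-0.31  0.64  0.96  1.91 -0.65  0.94 -0.76]
```

View pics/crs_c.png

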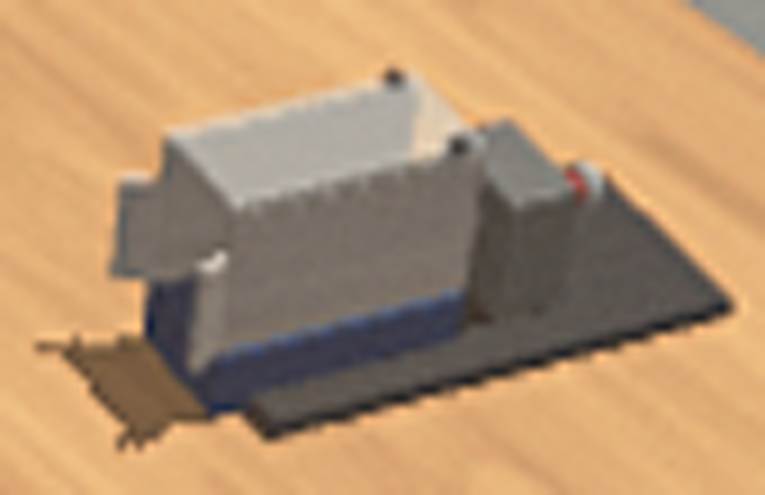

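Run:
```python
from h import *
S=lambda X,Y,z:ray('side',*crop(X,Y,345,210,9),z)
Tp=lambda X,Y,z:ray('top',*crop(X,Y,340,80,6),z)
print('roof front side',S(168,135,.097),S(235,208,.097),'mid',(S(168,135,.097)+S(235,208,.097))/2)
print('roof back side',S(410,75,.097),S(478,138,.097))
print('ped front top-left side',S(148,285,.030),'near bottom',S(207,415,0))
print('ped near-right bottom', S(205,372,.03))
print('top ped front', Tp(145,470,.03),Tp(250,480,.03))
print('top roof front', Tp(190,437,.097),Tp(295,445,.097))
print('top roof back', Tp(210,207,.097),Tp(320,217,.097))
c=cloud('top',np.load('top0.npy'))
m=(c[...,0]>.6)&(c[...,0]<.76)&(np.abs(c[...,1]+.27)<.06)&(c[...,2]>.092)&(c[...,2]<.1)
q=c[m][:,:2]; r=cv2.minAreaRect(q.astype(np.float32)*1000);print(r,cv2.boxPoints(r))
```

```text
roof front side [ 0.6238648  -0.24340727  0.097     ] [ 0.61632841 -0.29079191  0.097     ] mid [ 0.6200966  -0.26709959  0.097     ]
roof back side [ 0.72479761 -0.26009433  0.097     ] [ 0.7195323  -0.30344972  0.097     ]
ped front top-left side [ 0.62109425 -0.2447558   0.03      ] near bottom [ 0.61721678 -0.28856725  0.        ]
ped near-right bottom [ 0.60638866 -0.29623473  0.03      ]
top ped front [ 0.62013537 -0.2347583   0.03      ] [ 0.61402428 -0.28499775  0.03      ]
top roof front [ 0.62207792 -0.24307166  0.097     ] [ 0.61719816 -0.29079546  0.097     ]
top roof back [ 0.72890351 -0.25679729  0.097     ] [ 0.72298009 -0.30712762  0.097     ]
((673.951416015625, -272.6354675292969), (51.44736099243164, 105.50141143798828), 80.02086639404297) [[ 617.54114 -288.82883]
 [ 721.4464  -307.1111 ]
 [ 730.3617  -256.4421 ]
 [ 626.4564  -238.15982]]
```

Run:
```python
from h import *
A=att(np.radians(-8.6))
movep(np.array([.5903,.2145,.13]),A);print(sense()['time_s'])
move_l(np.array([.5903,.2145,.072]),feed=.1);print(sense()['time_s'])
p,d=camera('side');cv2.imwrite('pics/g1.png',cv2.resize(p[130:210,230:330],None,fx=7,fy=7,interpolation=cv2.INTER_CUBIC)[:,:,::-1])
s=sense();print(s['position'],s['wrist_force'])
command_gripper(0.0,60);s=sense();print(s['time_s'],s['finger_gap'],s['wrist_force'],s['ft_torque'])
```

```text
2.1333
2.8667
[0.5909592  0.21464158 0.07267398] [ 0.35850172 -0.07245327  0.43011155]
3.6833 -0.00013240739137083523 [ 0.72893399 -0.15516697  1.05967976] [-0.01766982  0.08556252 -0.01605651]
```

View pics/g1.png

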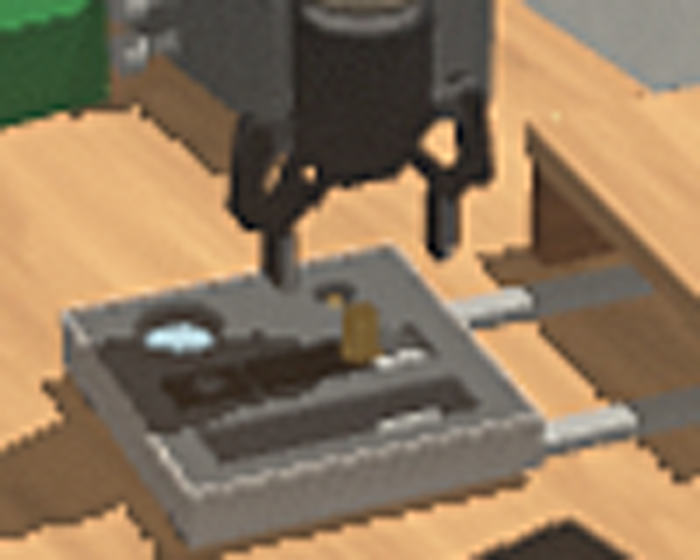

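The fingers shut on nothing (gap 0). The side crop shows them behind or above the stem, so I'll look again.

Run:
```python
from h import *
for n in('side','top'):
    p,d=camera(n);np.save(n+'1.npy',d)
    w=p[110:210,230:340] if n=='side' else p[120:240,150:270]
    cv2.imwrite(f'pics/{n}1.png',cv2.resize(w,None,fx=5,fy=5,interpolation=cv2.INTER_CUBIC)[:,:,::-1])
s=sense();print(s['position'],s['tcp_rot'].round(3),s['joint_pos'].round(3))
```

```text
[0.5902909  0.21449353 0.07200127] [[-0.     0.15   0.989]
 [-0.     0.989 -0.15 ]
 [-1.    -0.    -0.   ]] [-0.702  0.577  0.399  1.803 -0.294  0.821 -0.309]
```

View pics/side1.png

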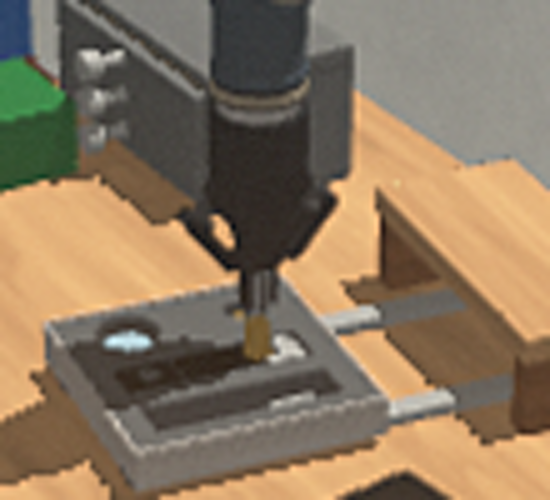

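View pics/top1.png

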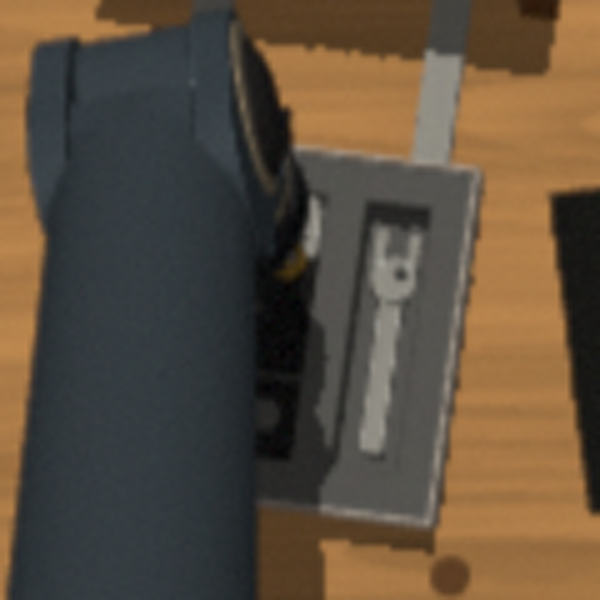

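Run:
```python
from h import *
def proj(n,p):
    c=camera_params(n);q=c['K']@(c['rotation'].T@(np.array(p)-c['position']));return q[:2]/q[2]
for z in(.047,.072):
    u=proj('side',[.5903,.2145,z]);print(z,u,(u-[230,110])*5)
u=proj('side',[.5903,.2145,.07]);print('stemtop expected',(u-[230,110])*5)
c=cloud('side',np.load('side1.npy'))
for v in range(156,186,2): print(v,[tuple((c[v,u]*1000).round(0).astype(int)) for u in range(278,290,2)])
print(np.load('side1.npy')[150:186:3,282])
```

```text
0.047 [281.19871868 178.54543055] [255.99359339 342.72715276]
0.072 [281.23865908 173.00288413] [256.1932954  315.01442066]
stemtop expected [256.17722083 317.24509538]
156 [(np.int64(568), np.int64(202), np.int64(159)), (np.int64(576), np.int64(201), np.int64(157)), (np.int64(595), np.int64(217), np.int64(144)), (np.int64(594), np.int64(202), np.int64(152)), (np.int64(602), np.int64(201), np.int64(150)), (np.int64(621), np.int64(216), np.int64(137))]
158 [(np.int64(572), np.int64(208), np.int64(146)), (np.int64(575), np.int64(200), np.int64(149)), (np.int64(586), np.int64(202), np.int64(145)), (np.int64(593), np.int64(200), np.int64(144)), (np.int64(600), np.int64(196), np.int64(144)), (np.int64(616), np.int64(207), np.int64(134))]
160 [(np.int64(577), np.int64(218), np.int64(132)), (np.int64(575), np.int64(199), np.int64(141)), (np.int64(599), np.int64(224), np.int64(122)), (np.int64(595), np.int64(204), np.int64(133)), (np.int64(602), np.int64(200), np.int64(133)), (np.int64(610), np.int64(199), np.int64(131))]
162 [(np.int64(575), np.int64(214), np.int64(125)), (np.int64(576), np
[... 2734 characters left out ...]
, np.int64(38))]
182 [(np.int64(573), np.int64(211), np.int64(39)), (np.int64(581), np.int64(208), np.int64(37)), (np.int64(588), np.int64(205), np.int64(37)), (np.int64(588), np.int64(190), np.int64(45)), (np.int64(593), np.int64(184), np.int64(46)), (np.int64(607), np.int64(191), np.int64(38))]
184 [(np.int64(562), np.int64(192), np.int64(43)), (np.int64(569), np.int64(188), np.int64(43)), (np.int64(579), np.int64(190), np.int64(39)), (np.int64(584), np.int64(183), np.int64(41)), (np.int64(593), np.int64(183), np.int64(38)), (np.int64(594), np.int64(171), np.int64(44))]
[2.0420966 2.0506659 2.0757318 2.0840833 2.0849657 2.0759943 2.088576
 2.092686  2.110153  2.1172833 2.1184087 2.1101325]
```

Depth shows the closed fingertips just above the stem top, at about z 0.075, though they should be near 0.047 for the reported TCP of 0.072. I'll touch the stem top gently (z 0.070) to measure the real tip offset.

Run:
```python
from h import *
P=sense()['position'];print(P,sense()['wrist_force'])
r=move_l(np.array([.5903,.2145,.056]),feed=.02,until_force=3);s=sense();print(r,s['position'],s['wrist_force'],s['time_s'])
move_l(np.array([.5903,.2145,.11]),feed=.15)
p,d=camera('side');np.save('side2.npy',d);cv2.imwrite('pics/s2.png',cv2.resize(p[110:210,230:340],None,fx=6,fy=6,interpolation=cv2.INTER_CUBIC)[:,:,::-1])
print(sense()['time_s'],sense()['position'])
```

```text
[0.5902909  0.21449353 0.07200127] [-0.29757931 -0.30141967  0.46872798]
True [0.59022628 0.21450441 0.06083787] [-0.16641014 -0.3475015   4.98864651] 4.3667
4.9 [0.58942351 0.21438106 0.10892692]
```

View pics/s2.png

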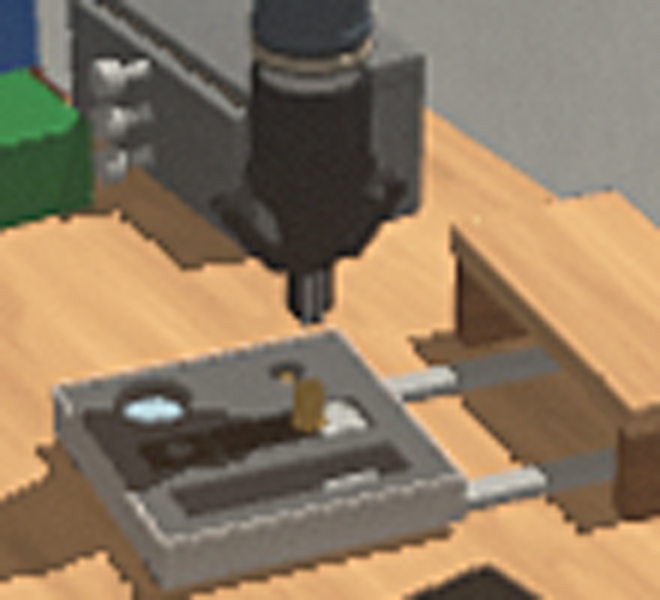

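Run:
```python
from h import *
c=cloud('side',np.load('side2.npy'));s=sense()['position'];print(s)
m=(np.hypot(c[...,0]-.59,c[...,1]-.2145)<.06)&(c[...,2]>.085)
for lo in np.arange(.085,.2,.01):
    q=c[m&(c[...,2]>=lo)&(c[...,2]<lo+.01)]
    if len(q): print(lo.round(3),len(q),np.median(q,0).round(4),q.min(0).round(4),q.max(0).round(4))
p,d=camera('top');c=cloud('top',d);cv2.imwrite('pics/t2.png',cv2.resize(p[110:240,150:270],None,fx=5,fy=5,interpolation=cv2.INTER_CUBIC)[:,:,::-1])
```

```text
[0.58942351 0.21438106 0.10892692]
0.115 6 [0.5864 0.2084 0.1223] [0.5816 0.2034 0.119 ] [0.5933 0.2127 0.1241]
0.125 17 [0.5859 0.2077 0.1302] [0.574  0.1991 0.1253] [0.6007 0.2198 0.1348]
0.135 18 [0.5857 0.2087 0.1385] [0.5735 0.2005 0.1355] [0.6047 0.2202 0.1444]
0.145 17 [0.5825 0.2052 0.1493] [0.5731 0.2033 0.1454] [0.6008 0.2231 0.1545]
0.155 26 [0.5903 0.2064 0.1611] [0.5614 0.1956 0.1566] [0.6264 0.2174 0.1648]
0.165 40 [0.5836 0.206  0.1698] [0.5519 0.1969 0.1652] [0.6235 0.2305 0.1747]
0.175 56 [0.5944 0.2049 0.1799] [0.5474 0.1946 0.1752] [0.6408 0.2306 0.1847]
0.185 47 [0.5967 0.2008 0.1904] [0.538  0.1895 0.1853] [0.6464 0.2276 0.195 ]
0.195 61 [0.5868 0.2038 0.2007] [0.5313 0.1876 0.195 ] [0.6415 0.2345 0.205 ]
```

View pics/t2.png

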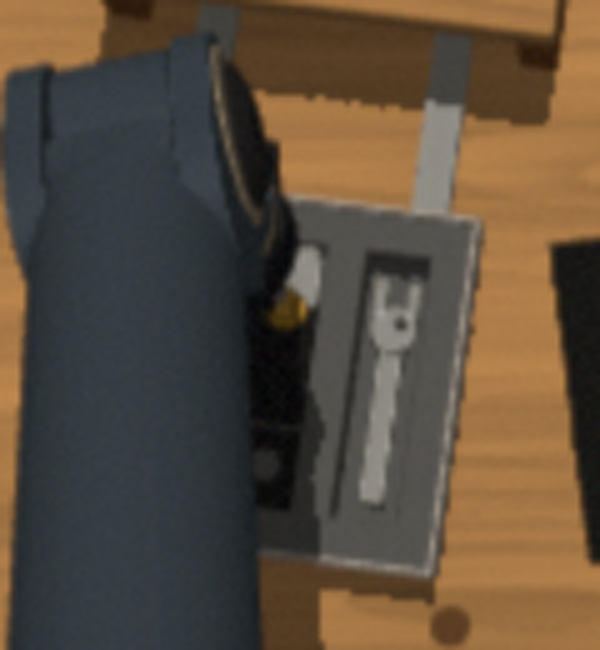

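Closed tips are at reported TCP z + 9 mm: contact came at TCP 0.061 with the stem top at 0.070, and depth agrees. The lateral position is fine. From here I command z as desired tip height − 9 mm, and try the grasp again.

Run:
```python
from h import *
command_gripper(0.085);s=sense();print(s['time_s'],s['finger_gap'])
r=move_l(np.array([.5905,.2145,.038]),feed=.1,until_force=6);s=sense();print(r,s['position'],s['time_s'],s['wrist_force'])
if not r:
    command_gripper(0.0,60);s=sense();print(s['time_s'],s['finger_gap'],s['wrist_force'],s['ft_torque'])
p,d=camera('side');cv2.imwrite('pics/s3.png',cv2.resize(p[110:210,230:340],None,fx=6,fy=6,interpolation=cv2.INTER_CUBIC)[:,:,::-1])
```

```text
5.7333 0.08518823395327922
False [0.59106798 0.21454345 0.03848518] 6.6 [-0.12633504 -0.17580067  0.1648955 ]
7.2417 0.014515357889122438 [-0.81243475 -0.82756579  2.83813058] [ 0.00977892  0.00203641 -0.0166853 ]
```

View pics/s3.png

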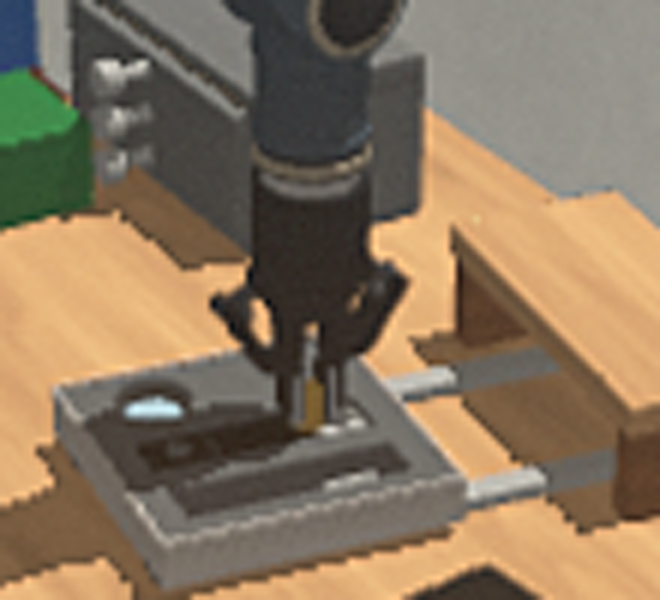

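The fingers straddle the stem at about (312,400) in the crop, gap 14.5 mm. Now I lift.

Run:
```python
from h import *
command_gripper(0.0,80)
move_l(np.array([.5905,.2145,.105]),feed=.08);s=sense();print(s['time_s'],s['position'],s['finger_gap'],s['wrist_force'],s['ft_torque'])
for n in('side','top'):
    p,d=camera(n);w=p[90:210,230:350] if n=='side' else p[110:240,150:270];cv2.imwrite(f'pics/{n}4.png',cv2.resize(w,None,fx=4.5,fy=4.5,interpolation=cv2.INTER_CUBIC)[:,:,::-1])
```

```text
8.5 [0.58992259 0.21446242 0.10448646] 0.014415322406215519 [-0.60321097  0.02896736 -2.04401153] [ 0.05308152 -0.0400482   0.0052546 ]
```

View pics/side4.png

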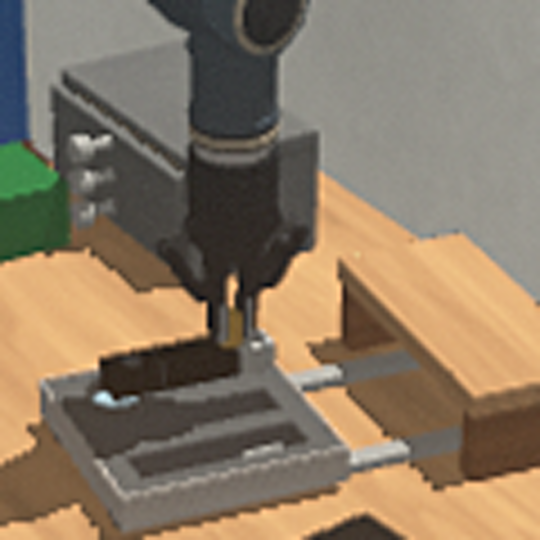

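View pics/top4.png

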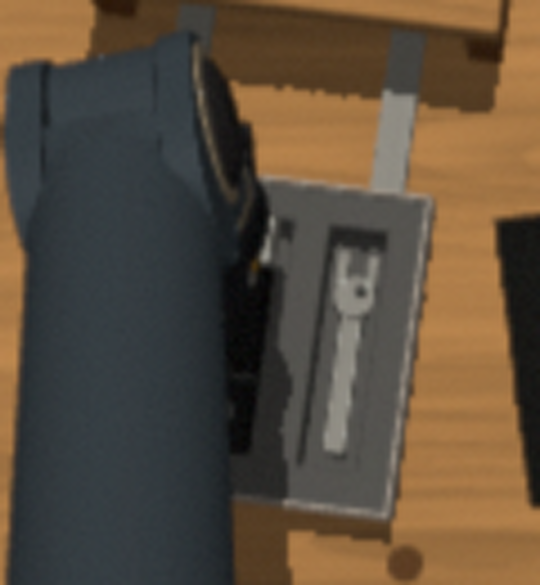

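The side crop shows the valve hanging level and clear of the pocket. Next I carry it to the large mat.

Run:
```python
from h import *
A=att(np.radians(-9))
move_l(np.array([.5805,-.009,.105]),A,feed=.15);print(sense()['time_s'])
move_l(np.array([.5805,-.009,.035]),feed=.12)
r=move_l(np.array([.5805,-.009,.021]),feed=.02,until_force=3);s=sense();print(r,s['position'],s['time_s'],s['wrist_force'],s['ft_torque'],s['finger_gap'])
p,d=camera('side');cv2.imwrite('pics/s5.png',cv2.resize(p[140:260,230:370],None,fx=5,fy=5,interpolation=cv2.INTER_CUBIC)[:,:,::-1])
```

```text
10.2417
True [ 0.58065211 -0.00888364  0.02548601] 11.5 [-0.20163813  0.24556963  4.2413683 ] [ 0.00310413  0.10207661 -0.01733454] 0.014196230377450898
```

View pics/s5.png

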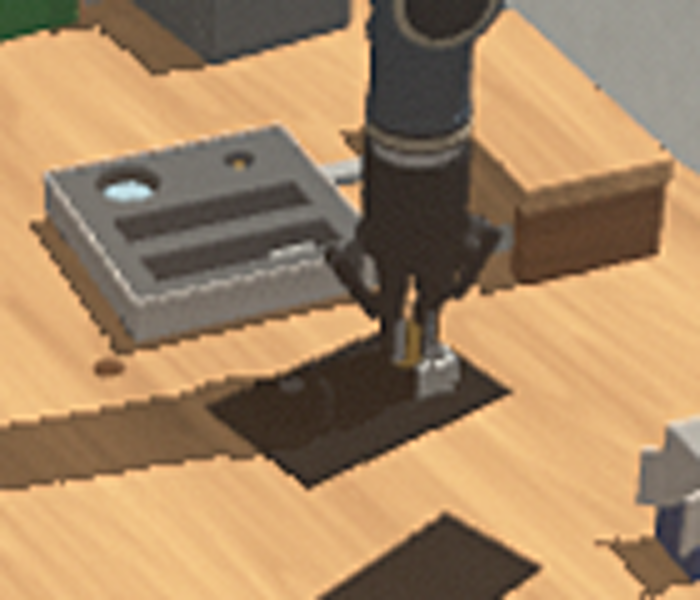

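The nose sits on the mat at about (437,370), upright. Release, back off and measure.

Run:
```python
from h import *
command_gripper(0.06);sleep(.1)
move_l(np.array([.5805,-.009,.11]),feed=.15);print(sense()['time_s'])
sleep(.1)
yaw=np.radians(-9);c=np.array([.5805,-.009])-.038*np.array([np.cos(yaw),np.sin(yaw)]);t=c-.053*np.array([np.cos(yaw),np.sin(yaw)]);print(c,t)
movep(np.array([t[0]-.03,t[1]+.0,.13]),att(np.radians(-99)));s=sense();print(s['time_s'],s['position'])
for n in('side','top'):
    p,d=camera(n);np.save(n+'6.npy',d);w=p[140:260,230:370] if n=='side' else p[140:260,240:360];cv2.imwrite(f'pics/{n}6.png',cv2.resize(w,None,fx=5,fy=5,interpolation=cv2.INTER_CUBIC)[:,:,::-1])
```

```text
12.8667
[ 0.54296784 -0.00305549] [0.49062036 0.00523554]
14.2833 [0.46088975 0.00525665 0.1299317 ]
```

View pics/side6.png

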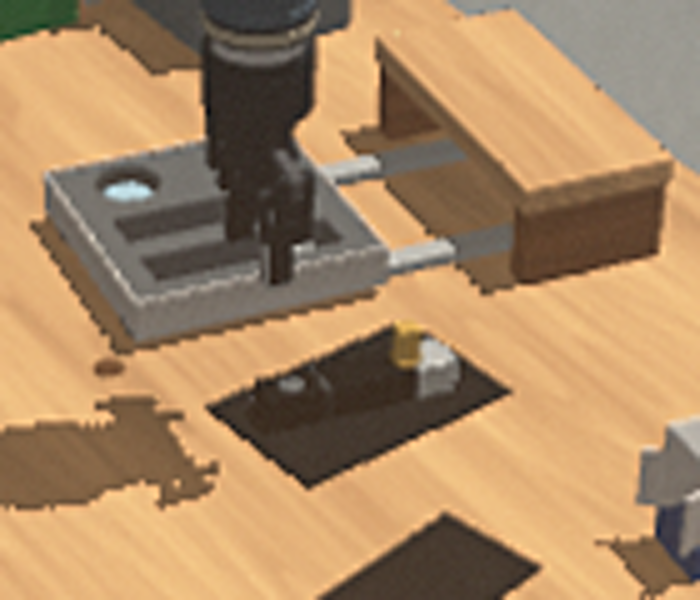

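View pics/top6.png

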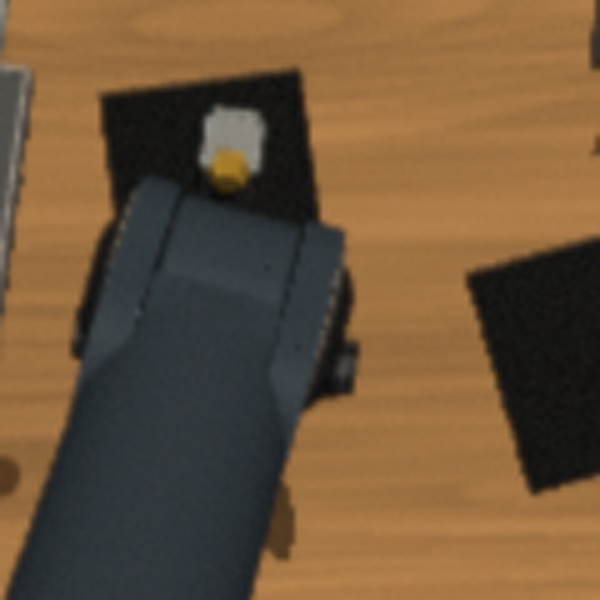

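Run:
```python
from h import *
T=lambda X,Y,z:ray('top',*crop(X,Y,240,140,5),z)
print('nose', T(207,110,.029),T(267,112,.029))
S=lambda X,Y,z:ray('side',*crop(X,Y,230,140,5),z)
print('screw at tail?',S(292,384,.029))
print('tail far/near?',S(262,372,.029),S(245,395,.029))
for n in('top','side'):
    c=cloud(n,np.load(n+'6.npy'))
    m=(np.hypot(c[...,0]-.58,c[...,1]+.009)<.025)&(c[...,2]>.046)&(c[...,2]<.065);q=c[m];print(n,len(q),q.mean(0),q.min(0),q.max(0))
    m=(np.abs(c[...,0]-.543)<.09)&(np.abs(c[...,1]+.003)<.04)&(c[...,2]>.018)&(c[...,2]<.036);q=c[m]
    r=cv2.minAreaRect(q[:,:2].astype(np.float32)*1000);print(len(q),r,cv2.boxPoints(r).tolist())
```

```text
nose [0.61549139 0.00391295 0.029     ] [ 0.61346846 -0.0306122   0.029     ]
screw at tail? [0.48988671 0.00525474 0.029     ]
tail far/near? [0.47946113 0.029071   0.029     ] [0.4541264  0.01101257 0.029     ]
top 34 [ 0.57939644 -0.00737366  0.05617259] [ 0.57125806 -0.01500322  0.04890007] [ 5.86693989e-01 -5.86415583e-04  6.30007592e-02]
189 ((587.5458984375, -8.525257110595703), (33.709434509277344, 59.33939743041992), 80.75614929199219) [[555.5540161132812, -20.395051956176758], [614.1228637695312, -29.927133560180664], [619.5377807617188, 3.3445377349853516], [560.9689331054688, 12.876619338989258]]
side 20 [ 0.5786126  -0.00905519  0.05300546] [ 0.56904965 -0.01627137  0.04724759] [0.59057569 0.00239752 0.05887846]
292 ((540.6332397460938, -3.6926536560058594), (51.153045654296875, 152.9239044189453), 84.2164306640625) [[461.983154296875, -21.433835983276367], [614.1286010742188, -36.84413146972656], [619.2833251953125, 14.048528671264648], [467.13787841796875, 29.458824157714844]]
```

The valve is upright on the mat, with the nose at about (0.617,-0.014) and the tail screw at (0.490,0.005), as predicted. Next I grip the tail and lift.

Run:
```python
from h import *
A=att(np.radians(-99))
command_gripper(.07)
movep(np.array([.4903,.0053,.06]),A)
r=move_l(np.array([.4903,.0053,-.002]),feed=.1,until_force=6);s=sense();print(r,s['position'],s['time_s'],s['wrist_force'])
if not r:
    command_gripper(0.0,110);s=sense();print(s['time_s'],s['finger_gap'],s['position'],s['wrist_force'],s['ft_torque'])
    move_l(np.array([.4903,.0053,.058]),feed=.08)
    s=sense();print(s['time_s'],s['finger_gap'],s['position'],s['wrist_force'],s['ft_torque'])
p,d=camera('side');np.save('side7.npy',d);cv2.imwrite('pics/s7.png',cv2.resize(p[120:260,230:370],None,fx=5,fy=5,interpolation=cv2.INTER_CUBIC)[:,:,::-1])
```

```text
False [ 0.49077437  0.0052356  -0.00138007] 15.8167 [ 0.12258023  0.18683718 -0.86909869]
16.25 0.03197238181847494 [ 0.49079404  0.0055225  -0.00101114] [-2.47547169  0.43005366 10.0470595 ] [0.03900005 0.39938803 0.14844965]
17.15 0.031588663764402114 [0.48990172 0.00549375 0.05771214] [ 0.14712279  0.55367739 -1.13612837] [0.04760168 0.10965186 0.0093922 ]
```

View pics/s7.png

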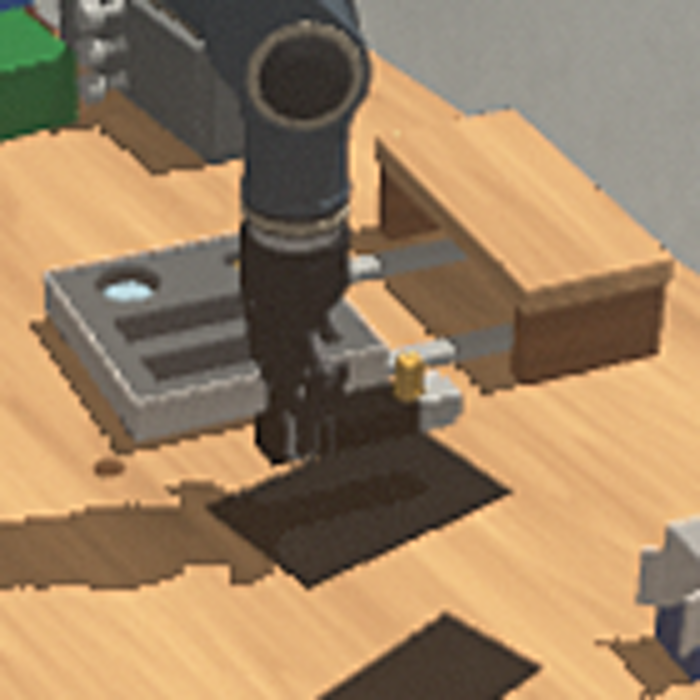

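Run:
```python
from h import *
c=cloud('side',np.load('side7.npy'))
y=np.radians(-9);e=np.array([np.cos(y),np.sin(y)]);n=np.array([-e[1],e[0]])
r=c[...,:2]-np.array([.543,-.003]);a=r@e;b=r@n
m=(abs(b)<.025)&(a>-.03)&(a<.08)&(c[...,2]>.05)&(c[...,2]<.13)
o=np.argsort(a[m]);Q=np.stack([a[m],b[m],c[...,2][m]],1)[o]
for lo in np.arange(-.03,.08,.01):
    q=Q[(Q[:,0]>=lo)&(Q[:,0]<lo+.01)]
    if len(q):print(lo.round(3),len(q),q[:,2].min().round(4),np.median(q[:,2]).round(4),np.percentile(q[:,2],90).round(4),q[:,2].max().round(4), q[:,1].mean().round(4))
```

```text
-0.03 18 0.0567 0.0776 0.0856 0.0906 -0.0128
-0.02 25 0.0595 0.0811 0.0862 0.0882 -0.0117
-0.01 35 0.0559 0.0836 0.0889 0.0893 -0.0074
0.0 29 0.0631 0.0854 0.0897 0.0898 -0.0102
0.01 25 0.0598 0.0836 0.0889 0.0912 -0.0076
0.02 42 0.0606 0.0874 0.1076 0.1136 -0.0082
0.03 42 0.0624 0.0939 0.1131 0.1165 -0.0069
0.04 34 0.0588 0.0863 0.1097 0.1168 -0.0101
0.05 27 0.0572 0.0844 0.0887 0.0899 -0.0108
0.06 20 0.061 0.0825 0.0873 0.0889 -0.0054
0.07 9 0.0682 0.0793 0.0821 0.0828 -0.0041
```

It is held level: body top about 0.088 along its length and stem top 0.116, so underside = TCP z + 4 mm. I carry it to just in front of the mouth.

```bash
cat >> h.py <<'E'
Y0=np.radians(-9);E0=np.array([np.cos(Y0),np.sin(Y0)]);N0=np.array([-E0[1],E0[0]]);M0=np.array([.622,-.265])
def cr(s,l,z): 
    q=M0+s*E0+l*N0;return np.array([q[0],q[1],z])
E
python3 - <<'E'
from h import *
move_l(np.array([.4903,.0053,.085]),feed=.15)
move_l(cr(-.155,0,.085),att(np.radians(-99)),feed=.18)
move_l(cr(-.155,0,.032),feed=.12);s=sense();print(s['time_s'],s['position'],s['wrist_force'])
for n in('side','top'):
    p,d=camera(n);np.save(n+'8.npy',d);w=p[190:280,290:430] if n=='side' else p[80:210,330:430];f=5.5 if n=='side' else 4.5;cv2.imwrite(f'pics/{n}8.png',cv2.resize(w,None,fx=f,fy=f,interpolation=cv2.INTER_CUBIC)[:,:,::-1])
E
```

```text
19.65 [ 0.46910567 -0.24090042  0.03213699] [ 0.69636092 -0.03694469 -1.81140657]
```

View pics/side8.png

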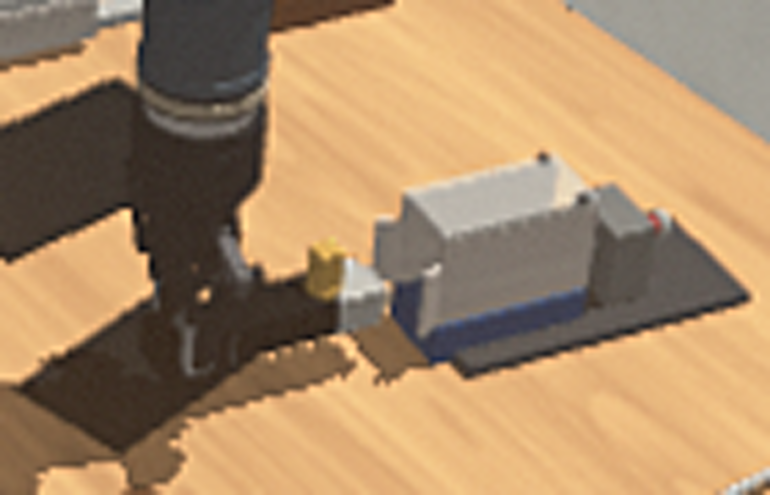

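View pics/top8.png

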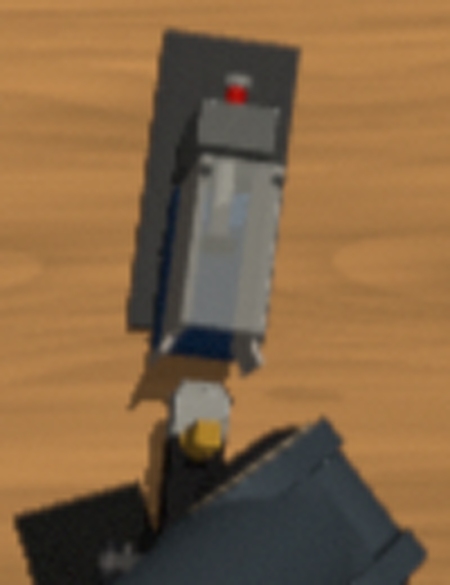

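Run:
```python
from h import *
T=lambda X,Y,z:ray('top',*crop(X,Y,330,80,4.5),z)
def f(nm,p): r=p[:2]-M0; print(nm,'s %.1f l %.1f'%(1000*r@E0,1000*r@N0))
f('noseL',T(175,388,.062));f('noseR',T(230,388,.062))
f('stem',T(207,436,.09))
f('roofFL',T(181,330,.097));f('roofFR',T(263,336,.097));f('roofBL',T(203,160,.097));f('roofBR',T(282,168,.097))
f('pedFL',T(152,350,.03));f('pedFR',T(236,358,.03))
f('baseBL',T(165,32,.006));f('baseBR',T(298,47,.006));f('baseFL',T(128,328,.006))
S=lambda X,Y,z:ray('side',*crop(X,Y,290,190,5.5),z)
f('S roofFL',S(404,193,.097));f('S roofFR',S(443,237,.097));f('S roofBR',S(592,203,.097));f('S ped front near bottom',S(430,362,.0));f('S pedFL top',S(392,280,.03))
f('S nose near top',S(342,300,.062));f('S nose tip near top',S(388,290,.062))
for n in('top','side'):
    c=cloud(n,np.load(n+'8.npy'));r=c[...,:2]-M0;a=r@E0*1000;b=r@N0*1000;z=c[...,2]
    for nm,m in(('roof',(a>15)&(a<90)&(abs(b)<40)&(z>.09)&(z<.102)),('steel+stem',(a>-80)&(a<-22)&(abs(b)<30)&(z>.057)&(z<.1)),('nose',(a>-45)&(a<-22)&(abs(b)<30)&(z>.057)&(z<.07)),('stem',(a>-85)&(a<-45)&(abs(b)<30)&(z>.083)&(z<.1))):
        print(n,nm,m.sum(),'l',np.percentile(b[m],[3,50,97]).round(1),'s',np.percentile(a[m],[3,50,97]).round(1),'z',np.median(z[m]).round(4))
```

```text
noseL s -34.2 l 18.8
noseR s -29.6 l -15.2
stem s -66.6 l 0.9
roofFL s -5.3 l 25.3
roofFR s -2.4 l -24.5
roofBL s 101.3 l 24.1
roofBR s 102.8 l -24.4
pedFL s -5.2 l 30.8
pedFR s -3.2 l -23.2
baseBL s 212.9 l 43.2
baseBR s 214.4 l -45.2
baseFL s 12.5 l 44.2
S roofFL s -2.4 l 21.2
S roofFR s -3.2 l -25.8
S roofBR s 96.1 l -29.9
S ped front near bottom s 0.3 l -23.1
S pedFL top s -2.5 l 23.5
S nose near top s -62.6 l -17.7
S nose tip near top s -32.8 l -19.5
top roof 505 l [-23.6   0.8  25. ] s [17.1 52.1 87.9] z 0.0961
top steel+stem 205 l [-15.2   3.1  16.7] s [-78.4 -57.5 -31.7] z 0.0621
top nose 58 l [-14.1   1.   16.6] s [-44.6 -38.7 -28.8] z 0.0611
top stem 36 l [-5.8  0.8  8.5] s [-71.4 -64.2 -56.4] z 0.0895
side roof 231 l [-29.   -3.9  25.8] s [18.5 51.6 88. ] z 0.0955
side steel+stem 127 l [-19.1  -5.7  11.9] s [-77.5 -64.1 -37.1] z 0.0636
side nose 24 l [-21.2  -7.   16. ] s [-44.8 -38.9 -30.3] z 0.0598
side stem 24 l [-10.2  -1.6   8.3] s [-74.6 -65.2 -57.6] z 0.0885
```

Relative to the cradle axis, the roof centre is at l=+0.3 mm and the valve nose and stem at about +1 mm, so it is aligned. I slide in, then feel for the probe.

Run:
```python
from h import *
L=-.0008
move_l(cr(-.155,L,.029),feed=.1)
r=move_l(cr(-.086,L,.029),feed=.07,until_force=5);s=sense();print(r,s['time_s'],s['position'],s['wrist_force'],s['ft_torque'], ((s['position'][:2]-M0)@E0))
if not r:
    sleep(.2);f0=sense()['wrist_force'];print(f0)
    r=move_l(cr(-.048,L,.029),feed=.02,until_force=3.5);s=sense();print(r,s['time_s'],s['wrist_force'],s['ft_torque'],(s['position'][:2]-M0)@E0,(s['position'][:2]-M0)@N0)
for n in('side','top'):
    p,d=camera(n);np.save(n+'9.npy',d);w=p[190:280,290:430] if n=='side' else p[80:210,330:430];f=5.5 if n=='side' else 4.5;cv2.imwrite(f'pics/{n}9.png',cv2.resize(w,None,fx=f,fy=f,interpolation=cv2.INTER_CUBIC)[:,:,::-1])
```

```text
False 21.1333 [ 0.53628253 -0.25232823  0.02892046] [ 0.48500162 -0.26820282 -1.58493298] [0.016483   0.16905489 0.00859339] -0.08664445113553632
[-0.41844711  0.39333706 -1.43988906]
True 22.4583 [-0.17652179 -0.13332203 -2.82866122] [ 0.03256409  0.16923807 -0.00705835] -0.06544765101831035 -0.0003978448254949826
```

View pics/side9.png

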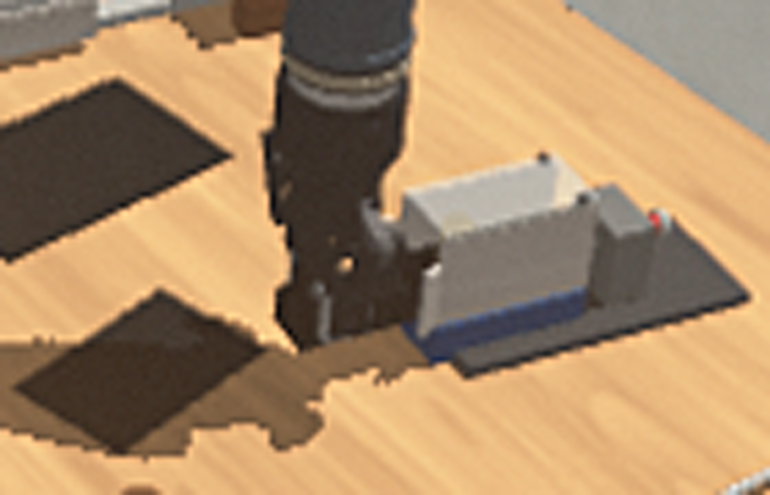

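View pics/top9.png

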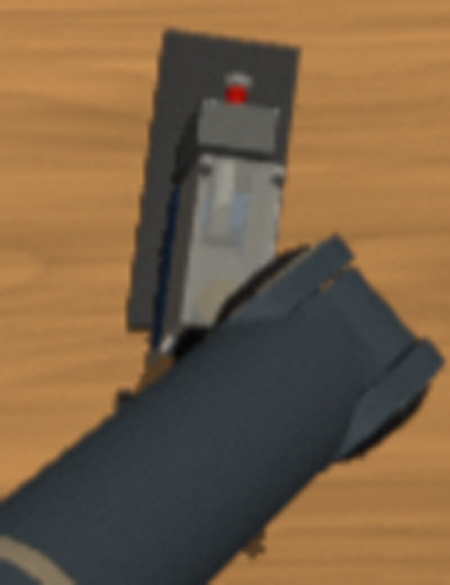

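Something triggered at nose s≈62 mm but the residual force is near zero. I'll confirm with a second slow feel before counting stroke.

Run:
```python
from h import *
L=-.0008
for t in(-.0645,-.063,-.0615):
    r=move_l(cr(t,L,.029),feed=.01,until_force=3.5);s=sense();print(r,round(s['time_s'],2),(s['wrist_force'][:2]@E0).round(2),s['wrist_force'][2].round(2),s['ft_torque'].round(3),(s['position'][:2]-M0)@E0)
    if r: break
```

```text
False 22.93 -1.5 -1.6 [0.088 0.269 0.023] -0.0647557122580607
True 23.13 -0.1 -1.81 [0.029 0.124 0.028] -0.06561109250121852
```

Run:
```python
from h import *
L=-.0008
for t in(-.0645,-.0635,-.0625,-.0615):
    r=move_l(cr(t,L,.029),feed=.01);sleep(.1);s=sense();print(t,round(s['time_s'],2),(s['wrist_force'][:2]@E0).round(2),(s['wrist_force'][:2]@N0).round(2),s['wrist_force'][2].round(2),s['ft_torque'].round(3),(s['position'][:2]-M0)@E0)
```

```text
-0.0645 23.65 -1.02 0.58 -2.58 [0.156 0.323 0.02 ] -0.06488893796700664
-0.0635 24.0 -5.13 0.34 -1.87 [0.384 1.097 0.108] -0.0648478901678085
-0.0625 24.35 -5.16 0.82 -0.99 [0.378 1.164 0.097] -0.06399175245967118
-0.0615 24.7 -5.62 1.14 -1.46 [0.383 1.169 0.13 ] -0.06301361553800268
```

Real contact: the force builds to about 5 N and then stays flat, with the TCP at s = −64.85 mm. Now 1.8 mm in. I press on to about 7.3 mm, checking as I go.

Run:
```python
from h import *
L=-.0008
for t in(-.0590,-.0572,-.0562):
    r=move_l(cr(t,L,.029),feed=.015);sleep(.1);s=sense();a=(s['position'][:2]-M0)@E0;print(t,round(s['time_s'],2),(s['wrist_force'][:2]@E0).round(2),(s['wrist_force'][:2]@N0).round(2),s['wrist_force'][2].round(2),a,'press',(a+.06485)*1000)
    if a>-.0575: break
p,d=camera('top');cv2.imwrite('pics/top10.png',cv2.resize(p[80:210,330:430],None,fx=4.5,fy=4.5,interpolation=cv2.INTER_CUBIC)[:,:,::-1])
p,d=camera('side');cv2.imwrite('pics/side10.png',cv2.resize(p[190:280,290:430],None,fx=5.5,fy=5.5,interpolation=cv2.INTER_CUBIC)[:,:,::-1])
```

```text
-0.059 25.12 -5.0 0.6 -0.95 -0.060365372421475674 press 4.48462757852433
-0.0572 25.48 -6.33 0.22 -0.41 -0.058597414228283566 press 6.252585771716439
-0.0562 25.83 -5.52 1.17 -0.34 -0.05767667792385668 press 7.173322076143323
```

View pics/top10.png

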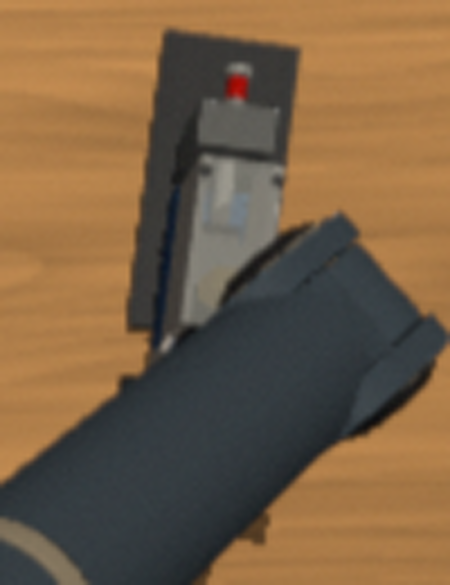

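View pics/side10.png

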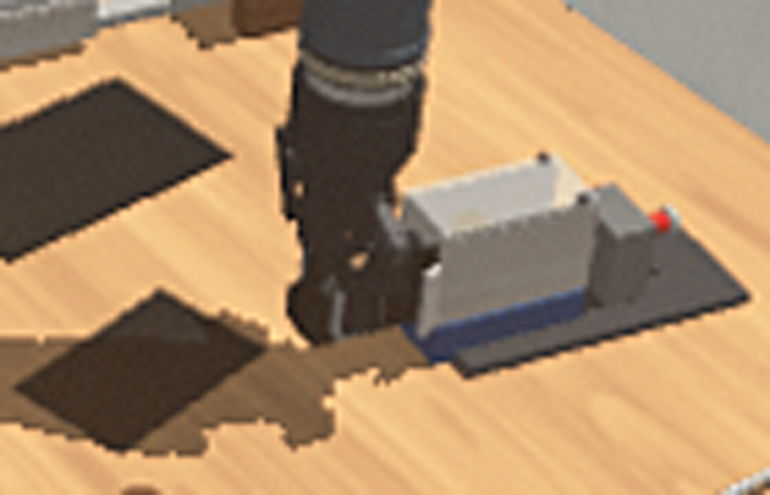

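The red band's rod end moved from (237,80) to (237,70), about 7 mm out, which agrees with the TCP reading. Lower onto the pedestal, release, and back off.

Run:
```python
from h import *
L=-.0008
s=sense();print(s['position'][2])
r=move_l(cr(-.0562,L,.020),feed=.01,until_force=3);s=sense();print(r,round(s['time_s'],2),s['wrist_force'],s['ft_torque'],s['position'][2],(s['position'][:2]-M0)@E0)
```

```text
0.02858712819813107
True 26.35 [ 0.5028062  -0.21039501  2.72053549] [-0.17503789 -0.41771724  0.00625703] 0.026634064107972224 -0.05739079241670207
```

Run:
```python
from h import *
command_gripper(.075);s=sense();print(s['time_s'],s['position'],s['wrist_force'])
p=s['position'].copy()
p[2]=.12;move_l(p,feed=.12)
move_l(np.array([.47,-.02,.25]),feed=.25);print(sense()['time_s'])
for n in('side','top'):
    p,d=camera(n);np.save(n+'11.npy',d);w=p[190:280,290:430] if n=='side' else p[80:210,330:430];f=5.5 if n=='side' else 4.5;cv2.imwrite(f'pics/{n}11.png',cv2.resize(w,None,fx=f,fy=f,interpolation=cv2.INTER_CUBIC)[:,:,::-1])
    c=cloud(n,d);r=c[...,:2]-M0;a=r@E0*1000;b=r@N0*1000;z=c[...,2]
    m=(a>-90)&(a<-12)&(abs(b)<30)&(z>.045)&(z<.07);print(n,m.sum(),'l',np.percentile(b[m],[3,50,97]).round(1),'s',np.percentile(a[m],[2,50,98]).round(1),'z',np.percentile(z[m],[10,50,90]).round(4))
    q=m&(z>.05);print(np.polyfit(a[q],z[q]*1000,1))
```

```text
26.8417 [ 0.56244352 -0.25533384  0.02500353] [-0.03049737 -0.32445939  0.1106222 ]
29.0667
side 189 l [-22.   -5.2  18.3] s [-82.4 -49.  -12.6] z [0.048  0.0539 0.0582]
[-1.74864421e-02  5.39701571e+01]
top 310 l [-17.   -0.2  15.9] s [-79.4 -46.  -12.7] z [0.051  0.0552 0.0588]
[-2.83854287e-03  5.53836726e+01]
```

View pics/side11.png

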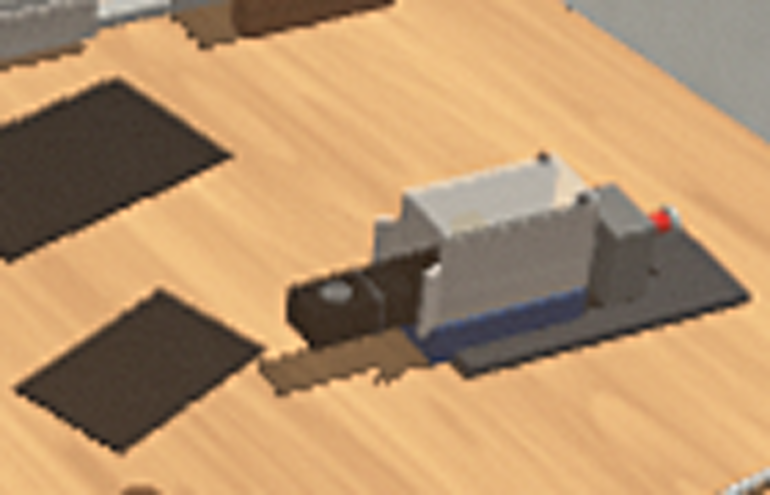

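View pics/top11.png

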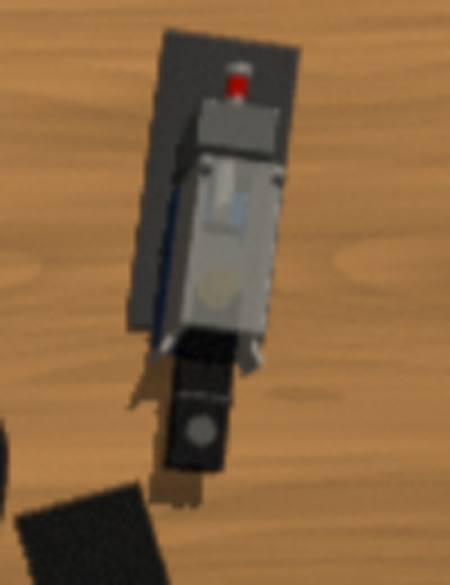

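```bash
python3 -c "
from h import *
sleep(.3);finish_job();print(sense()['time_s'])"
```

```text
the job is handed in; nothing more can be done
the job is handed in; nothing more can be done
```

The job is done and handed in at about 29.5 s of the 64 s; the system reports no verdict.

**What I did:**
- I lifted the valve level out of its pocket by the stem, set it upright on the larger mat and let go.
- I then gripped it by the tail and slid it under the guard until it met the probe.
- I pressed the probe in about 7 mm, lowered the valve onto the pedestal, released it and backed off.

**Last checks:**

| Check | Result |
|---|---|
| Tilt along its length | about 0.2° from the top camera, about 1° from the side camera |
| Top of body | about 55 mm above the bench, so it is resting on the 30 mm pedestal |
| Middle of the valve | about 5 mm before the mouth |
| Sideways offset | about 0 to 1 mm in the top view; the side view's depth disagreed by a few mm, but it sees mostly one side face |
| Probe travel | about 7.2 mm from arm position; the red rod's movement in the pictures agrees |
| Gripper | well clear |

I did not measure the other tools and parts again at the end. In the later pictures that show the tray, its parts looked unmoved.

**What went wrong on the way:**
- **First grasp:** it closed on nothing, because the real fingertips were about 34 mm higher than the stated tool geometry. I measured this with a light touch on the stem top (about 5 N) and corrected for it.
- **Tail grip:** the wrist force along z changed by about 10 N as the fingers closed. The fingertips may have pressed on the mat, but the valve came up level.
- **Probe contact:** the first trigger left almost no residual force, so I checked it again with slow steps. The force then built to about 5 N and stayed flat, and I measured the press from that point.

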